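# Hold a spring clip open around the edge of a price sign

## Robot

A 6-joint arm with a two-finger parallel gripper is mounted at the origin on the work surface. World frame = base frame: x ahead of the robot, y to its left, z up, the work surface at z = 0. Lengths are in m, angles in rad, forces in N, time in s.
With the tool pointing down it reaches from about 0.35 to 0.925 m from the base axis. Payload 6.4 kg.
Tool frame: the origin (TCP) lies on the centre line of the jaws, within the pads' length; the fingertips stand 14 mm ahead of it and the grasp point (between the pads) lies 5 mm behind it (r.tip_extent is the distance from the TCP to the fingertips, in m); z points along the fingers, y is the line along which they close (so a half turn about z gives the same grasp; the last joint's range is limited). The gripper opens to 94 mm and grips with 3 to 60 N. Pads are 16 mm wide; open, the fingers measure 119 mm over their backs; the gripper's body (75 mm by 177 mm) begins 78 mm behind the grasp point.
Start: joints at [1.067, 0.245, 1.558, -0, 1.339, -0.174], TCP at [0.211, 0.615, 0.219] pointing down, gripper open.
Joint ranges: [-3.13, 3.13], [-1.02, 2.26], [0.13, 2.54], [-0.95, 4.09], [0.21, 2.88], [-2.74, 2.74]. Speed limits (rad/s): [2.57, 2.57, 3.14, 3.14, 3.14, 3.14].

## Interface

Orientations are given as a unit quaternion [x, y, z, w].
In Python, from station import r gives the robot as it stands. The module is installed in compiled form; this text tells all that it offers.
- The arm moves only by the tool servo_tool, never from a script. Its argument "series" is a list of rows, each an object with "travel": the shift along the tool's x, y, z in mm, a list of three; "spin": the turn about the tool's z in degrees; "hand": the finger opening in mm, from 0 to 94. In form: [{"travel": [x, y, z], "spin": spin, "hand": hand}, ...]. A call has 1 to 12 rows; each row is the pose to reach, as a shift and turn from the pose commanded when the call began, along the tool's axes at that moment; what a row does not reach only later rows make up. A row lasts 1/12 s, in which the tool goes at most 41.7 mm and 7.16 degrees, less where a joint would pass 70% of its speed; a pose out of reach is approached as far as the arm can. A call with a gripper value outside its range is refused whole. The fingers move at their own pace and stop on an object; the grip force is fixed at half the most. Time passes only in rows, so rows that repeat a pose let the fingers close. It gives the time, the measured TCP pose, the force, the opening and the grip force at its end, in the units of the state.
- r.get_obs(): the state, without advancing time (a new reading comes with each control period).
- r.grab_frame(name): name is "scene" or "top" or "wrist"; returns a dict with "frame" (480x640x3 uint8, red, green, blue), "fx", "fy", "cx", "cy" (pixels), "eye" and "orientation" of the camera in the world; the wrist camera has in their place "tool_from_camera" (4x4, takes a point from camera to tool coordinates, whose origin is the TCP and whose axes are the flange's). Camera axes: x right, y down, z forward; pixel columns grow to the right and rows downward; lengths in m; the calibration is good to about 2 mm. A picture is of the moment at which its call begins: read the wrist's pose just before it. There is no depth.
- r.hand_in(): hands the job in; it is judged then, once.
The state is a dict: "time": time; "joints": joint angles; "qvel": joint speeds; "joint_torque": joint torques, N m; "tcp_pos": TCP position; "orientation": TCP orientation; "ft_force": force on the tool from outside, world axes, zero at the start; "ft_torque": the same for the moment, N m; "width": opening from 0.0 (shut) to 1.0 (fully open); "gripper_force": force on a finger pad.
Only numpy, scipy, OpenCV 4.12 (cv2) and the standard library are available. Lean on these libraries where they do the work, as an engineer would, in place of code of your own. Each camera call takes 0.05 s, during which the arm holds its last target. There are 200 camera calls.

## Task

Take the green spring clip out of the sorting tray by its handles, squeezing them so that its jaws spread, and bring it to the small yellow price sign so that one open jaw stands on either side of the sign's free upright edge, about half the jaws' length past the edge, without touching the sign. Finish while still holding it there in the air, handles squeezed and jaws wide open, so that I can slip a price slip in between. Do not bump the sign, and leave the blue and black clips, the brass figurine and the grey box where they are.

Things in the scene. Friction and masses are not known exactly. Their poses are not given: they have to be found in the camera images.
- clip: Green spring clip like a big clothes peg: two plastic arms on a steel pivot pin, 95 mm long, 24 mm thick, 30 to 70 g. It lies on its side in a tray compartment, pin upright, jaws roughly towards the tray's +y. Origin: on the pin's axis at the underside; z up; x along the midline: jaws end 45 mm from the pin at +x, handles 50 mm from it at -x. Let go, it snaps shut.
- clip_grip (a point): point between the handles, 36 mm behind the pin, 12 mm above the underside, axes as the clip's. Squeeze along y. Handles: flat plates 10 to 50 mm behind the pin, 24 mm tall. At rest they splay in a V, 17 degrees each off the midline, 52 mm over the outer faces at their ends. Squeezed fully (about 12 N here) they are parallel, 24 mm over the outer faces, against a stop.
- clip_a (a joint): angle in rad by which the clip's +y arm has turned from rest: 0 jaws shut (2 mm gap), 0.30 fully open at the stop: the gap is then 28 mm at the tips and 15 mm halfway, 22 mm from the pin
- clip_b (a joint): the same for the -y arm; the two arms always turn by the same amount, mirrored
- clip_tip_a (a point): tip of the +y jaw: its inner face, 45 mm from the pin, mid-thickness (12 mm above the clip's underside)
- clip_tip_b (a point): tip of the -y jaw, likewise
- tray: white sorting tray, fixed, 170 mm (its x) by 418 mm (its y), walls 4 mm thick and 16 mm high overall, floor 4 mm thick. Two dividers across y make three compartments of 162 by 134 mm in a row along y. Origin: centre of its underside. Each compartment holds one clip; which one holds the green clip varies
- sign: price sign, fixed: yellow board 140 mm long (its x), 5 mm thick (its y), 15 to 90 mm above the table, in a brown wooden foot 85 x 50 x 22 mm high under its +x part (x -15 to +70 mm). Origin: on the table under the board's middle; z up. The free upright edge is its -x end, 70 mm from the origin, 55 mm beyond the foot, facing roughly the tray's side
- sign_edge (a point): point on the sign's free upright edge, mid-thickness, 55 mm above the table; axes as the sign's, so +x leads from the edge into the board
- blue_clip: Blue spring clip, to be left alone. Same shape and size as the green clip, lying in a compartment of its own.
- black_clip: Black spring clip, to be left alone. Same shape and size as the green clip, lying in a compartment of its own.
- figurine: brass figurine, loose, 56 mm across at the foot, 96 mm tall, origin at its underside; to be left alone
- gift_box: grey carton 60 x 60 x 90 mm tall, loose, origin at its underside; to be left alone
Mind the look-alikes: they are no part of the job. There is more than one size of the clip; the one meant has the size given above. Several things look just like the sign: the one meant starts farthest to the robot's right.

How it is judged:
On the way:
1. the green clip is squeezed open and lifted clear of the tray (value of joint clip_a above 0.15 rad and height (world z) of clip above 0.025 m and contact force between clip and tray below 0.1 N), for 0.2 s.
At the end, for the whole second after the job is handed in: The robot still holds the green clip with the jaws spread (each arm turned more than 0.2 of 0.3 rad), at rest, touching neither sign nor tray; the jaw tips are on opposite sides of the board, each more than 5 mm from its mid-plane, at least 10 mm past the free edge, 30 to 88 mm above the table (value of joint each of clip_a, clip_b above 0.2 rad and ((y of clip_tip_a in the frame of sign above 0.005 m and y of clip_tip_b in the frame of sign below -0.005 m) or (y of clip_tip_b in the frame of sign above 0.005 m and y of clip_tip_a in the frame of sign below -0.005 m)) and x of each of clip_tip_a, clip_tip_b in the frame of sign above -0.06 m and z of clip_tip_a in the frame of sign between 0.03 and 0.088 m and z of clip_tip_b in the frame of sign between 0.03 and 0.088 m and contact force between clip and sign below 0.5 N and contact force between clip and tray below 0.1 N and contact force between clip and the fingers above 3 N and linear speed of clip below 0.03 m/s); the arm keeps its last pose, push and grip.
It fails at once if the blue clip is moved more than 30 mm (distance of blue_clip from where it was at the start of the episode above 0.03 m).
It fails at once if the black clip is moved more than 30 mm (distance of black_clip from where it was at the start of the episode above 0.03 m).
It fails at once if the brass figurine is moved more than 30 mm (distance of figurine from where it was at the start of the episode above 0.03 m).
It fails at once if the grey box is moved more than 30 mm (distance of gift_box from where it was at the start of the episode above 0.03 m).
It fails at once if the sign is hit with more than 10 N (contact force between any of clip, the arm, the fingers and sign above 10 N).
It also fails if it takes over 40 s, if anything falls off the work surface, if the arm or the gripper's body presses on something with over 40 N, if the wrist force passes 120 N, or if a joint passes its speed limit or range.

## Working session

There is one attempt and no reset: what is moved stays moved. The work goes in short steps, Python scripts to look and compute and a tool call to move; the robot and the scene stay as the last step left them, time stands still between calls to the robot, and variables do not carry over. Pictures are saved under pics/ and viewed, at most 11 in all, crops included, and the job is handed in when it is done.

Besides the shell and the picture viewer there is one more tool, called after "Request:" as name(argument=value, ...) on one line, values as JSON. servo_tool: Moves the arm, as the interface text tells. Its arguments: {"type":"object","properties":{"series":{"type":"array","items":{"type":"object","properties":{"travel":{"type":"array","items":{"type":"number"}},"spin":{"type":"number"},"hand":{"type":"number"}}}}},"required":["series"]}

```bash
mkdir -p pics; cat > h.py <<'E'
import numpy as np, cv2
from station import r
from scipy.spatial.transform import Rotation as R
def grab(n):
    o=r.get_obs(); f=r.grab_frame(n)
    if n=='wrist':
        T=np.eye(4);T[:3,:3]=R.from_quat(o['orientation']).as_matrix();T[:3,3]=o['tcp_pos']
        M=T@np.array(f['tool_from_camera']); Rm=M[:3,:3];eye=M[:3,3]
    else:
        eye=np.array(f['eye']);q=np.array(f['orientation']);Rm=R.from_quat(q).as_matrix() if q.size==4 else q
    return dict(im=f['frame'],K=(f['fx'],f['fy'],f['cx'],f['cy']),R=Rm,eye=eye)
def ray(c,u,v):
    fx,fy,cx,cy=c['K'];d=c['R']@np.array([(u-cx)/fx,(v-cy)/fy,1]);return d/np.linalg.norm(d)
def onz(c,u,v,z):
    d=ray(c,u,v);return c['eye']+d*(z-c['eye'][2])/d[2]
def proj(c,p):
    q=c['R'].T@(np.array(p)-c['eye']);fx,fy,cx,cy=c['K'];return np.array([fx*q[0]/q[2]+cx,fy*q[1]/q[2]+cy])
def tri(obs):
    A=0;b=0
    for c,u,v in obs:
        d=ray(c,u,v);P=np.eye(3)-np.outer(d,d);A=A+P;b=b+P@c['eye']
    p=np.linalg.solve(A,b);return p,[np.round(proj(c,p)-[u,v],1) for c,u,v in obs]
def save(c,n): cv2.imwrite('pics/'+n+'.png',c['im'][:,:,::-1])
E
python3 - <<'E'
from h import *
print(r.get_obs())
for n in('scene','top','wrist'):
    c=grab(n);save(c,n+'0');print(n,c['K'],c['eye'].round(3),c['R'].round(2).tolist())
E
```

```text
{'time': 0.0, 'joints': array([ 1.06691445e+00,  2.45782800e-01,  1.55899193e+00, -3.45323773e-05,
        1.33871161e+00, -1.74088887e-01]), 'qvel': array([-6.92550816e-05,  1.21827445e-03, -7.64557331e-04, -3.71035290e-04,
        7.77652040e-04, -1.73844926e-04]), 'joint_torque': array([-1.79179977e-03, -4.15859056e+01, -3.14587533e+01,  6.83802925e-02,
        3.35640635e-02, -1.48453314e-04]), 'tcp_pos': array([0.21021606, 0.61446318, 0.21837722]), 'orientation': array([ 1.64146226e-01,  9.86435563e-01, -8.98548418e-04, -2.99011118e-04]), 'ft_force': array([0.15605257, 1.11384832, 0.96016739]), 'ft_torque': array([0.02136745, 0.04643728, 0.04656527]), 'gripper_force': 0.0, 'width': 0.9983380237655873}
scene (450.6338814949237, 450.6338814949237, 323.4380671587188, 250.08936537905674) [ 1.144 -0.476  0.823] [[0.66, 0.53, -0.52], [0.75, -0.47, 0.47], [0.01, -0.7, -0.71]]
top (460.0449790643136, 460.0449790643136, 315.151788138995, 232.528382086559) [0.399 0.022 0.92 ] [[0.01, -0.98, 0.18], [-1.0, -0.01, -0.0], [0.0, -0.18, -0.98]]
wrist (341.1377739373504, 341.1377739373504, 320.0999042732623, 245.9959098371484) [0.142 0.637 0.384] [[0.32, 0.92, 0.24], [0.95, -0.31, -0.08], [-0.0, 0.25, -0.97]]
```

View pics/scene0.png

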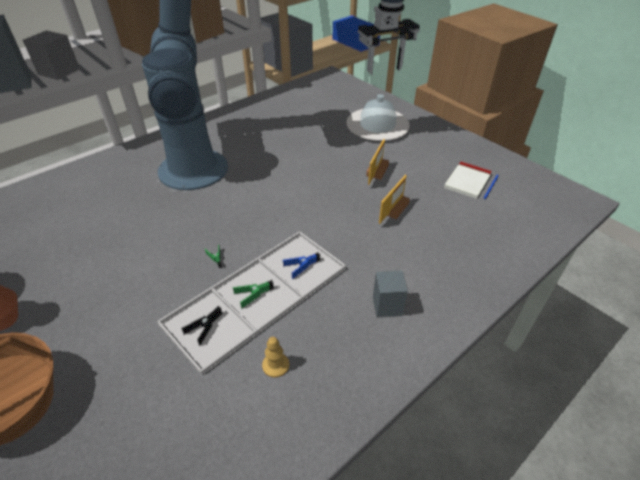

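View pics/top0.png

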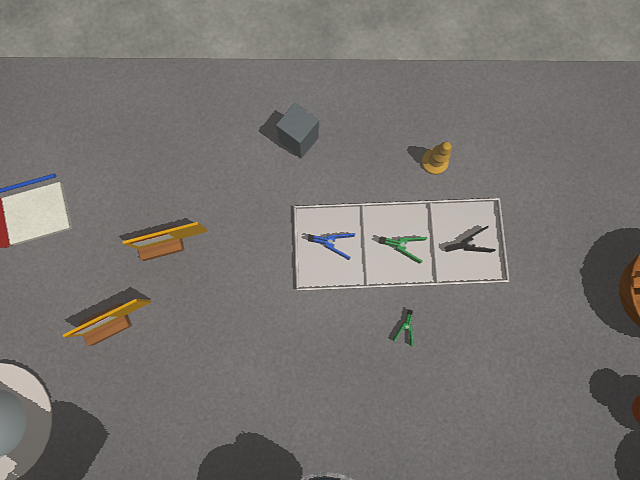

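The scene shows three clips in the tray; the green one is in the middle at about (253,292) in scene and (400,245) in top, jaws towards +y. The small green clip outside at (405,325) in top is a decoy. There are two signs in top: the right-hand one (board 122–207, about y=230) is meant. Its free edge is the end at (207,230), towards the tray.

```bash
cat >> h.py <<'E'
def mask(c,lo,hi):
    return cv2.inRange(cv2.cvtColor(c['im'],cv2.COLOR_RGB2HSV),lo,hi)
def comps(m,amin=60):
    n,l,s,ce=cv2.connectedComponentsWithStats(m)
    return [(l==i,s[i],ce[i]) for i in range(1,n) if s[i][4]>=amin]
GREEN=((45,90,30),(85,255,255)); YEL=((15,150,120),(30,255,255))
E
python3 - <<'E'
from h import *
t=grab('top');s=grab('scene')
for n,c in(('top',t),('scene',s)):
    for nm,m in(('g',GREEN),('y',YEL)):
        for k,st,ce in comps(mask(c,*m),40): 
            p=np.argwhere(k)[:,::-1].astype(np.float32)
            print(n,nm,st,ce.round(1),cv2.boxPoints(cv2.minAreaRect(p)).round(0).tolist(), onz(c,*ce,.016).round(3) if nm=='g' else '')
a=t['im'][185:350,50:300];b=t['im'][190:310,285:515];
w=s['im'][150:230,350:430]
im=np.zeros((600,800,3),np.uint8)
x=cv2.resize(a,None,fx=1.8,fy=1.8);im[:x.shape[0],:x.shape[1]]=x
y=cv2.resize(w,None,fx=3.6,fy=3.6);im[:288,470:470+288]=y
z=cv2.resize(b,None,fx=2.4,fy=2.4);im[302:302+288,:z.shape[1]]=z
cv2.imwrite('pics/crop.png',im[:,:,::-1])
E
```

```text
top g [385 237  42  25 223] [405.  243.9] [[382.0, 253.0], [388.0, 229.0], [426.0, 237.0], [421.0, 261.0]] [ 0.542 -0.157  0.016]
top g [393 314  20  32 163] [406.2 328.8] [[393.0, 340.0], [401.0, 312.0], [420.0, 317.0], [412.0, 345.0]] [ 0.376 -0.155  0.016]
top y [423 142  28  32 315] [439.9 160.9] [[422.0, 165.0], [447.0, 140.0], [460.0, 154.0], [436.0, 178.0]] 
top y [123 222  84  27 662] [170.6 233.9] [[122.0, 240.0], [203.0, 220.0], [206.0, 231.0], [125.0, 252.0]] 
top y [ 63 299  88  38 622] [111.4 315.1] [[62.0, 334.0], [146.0, 293.0], [150.0, 302.0], [67.0, 344.0]] 
scene g [206 250  14  13  78] [214.3 256.1] [[206.0, 250.0], [219.0, 250.0], [219.0, 262.0], [206.0, 262.0]] [ 0.386 -0.16   0.016]
scene g [234 283  37  24 304] [252.3 291.6] [[233.0, 288.0], [264.0, 273.0], [273.0, 291.0], [242.0, 306.0]] [ 0.542 -0.155  0.016]
scene y [369 142  15  35  53] [373.9 160. ] [[366.0, 175.0], [380.0, 141.0], [383.0, 142.0], [370.0, 176.0]] 
scene y [382 178  23  31  60] [390.8 193.2] [[379.0, 206.0], [401.0, 176.0], [404.0, 178.0], [382.0, 208.0]]
```

View pics/crop.png

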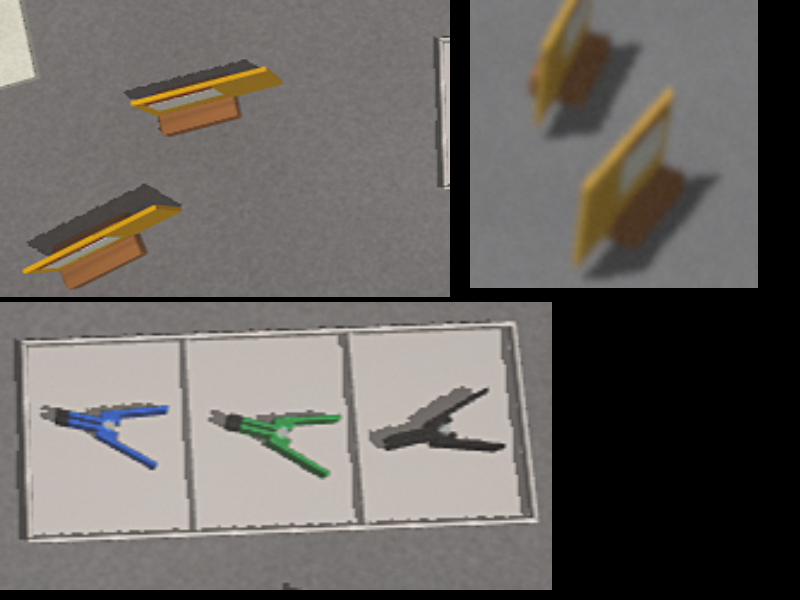

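```bash
python3 - <<'E'
from h import *
t=grab('top');s=grab('scene')
a=onz(t,122.2,242.2,.09);b=onz(t,198.9,222.8,.09);e=onz(t,206.7,230.6,.015)
print(a,b,e,np.linalg.norm(a-b),np.degrees(np.arctan2(*(a-b)[[1,0]])))
# scene: near top corner, bottom corner of free edge
for u,v in((350+(585-470)/3.6,150+185/3.6),(350+(578-470)/3.6,150+264/3.6)): print(u,v)
print(tri([(t,198.9,222.8),(s,381.9,201.4)]), tri([(t,206.7,230.6),(s,380,223.3)]))
for n,p in(('h1',(426.7,237)),('h2',(421.7,260)),('jaw',(376,239))): print(n,onz(t,*p,.028).round(3))
print(tri([(t,405,243.9),(s,252.3,291.6)]))
for z in('wrist',): 
    w=grab(z); print([proj(w,x).round() for x in(a,b,e)])
E
```

```text
[0.52894922 0.37417839 0.09      ] [0.56617236 0.23613301 0.09      ] [0.56551882 0.23902723 0.015     ] 0.14297583472743008 105.09057234270901
381.94444444444446 201.38888888888889
380.0 223.33333333333331
(array([0.56805406, 0.2386579 , 0.08777411]), [array([-1. , -0.8]), array([-0.9,  0.3])]) (array([0.56793294, 0.24227242, 0.01001736]), [array([-1. , -0.7]), array([-0.9,  0.2])])
h1 [ 0.554 -0.197  0.028]
h2 [ 0.508 -0.186  0.028]
jaw [ 0.549 -0.098  0.028]
(array([ 0.54187578, -0.15590638,  0.01673072]), [array([-0.4, -0.2]), array([-0.4,  0. ])])
[array([214., 556.]), array([123., 604.]), array([154., 537.])]
```

Request:
servo_tool(series=[{"travel":[-41,-24,-3],"spin":5,"hand":80},{"travel":[-82,-48,-6],"spin":10,"hand":80},{"travel":[-123,-73,-8],"spin":15,"hand":80},{"travel":[-164,-97,-11],"spin":20,"hand":80},{"travel":[-205,-121,-14],"spin":25,"hand":80},{"travel":[-246,-146,-16],"spin":30,"hand":80},{"travel":[-287,-170,-19],"spin":35,"hand":80},{"travel":[-328,-194,-22],"spin":40,"hand":80},{"travel":[-369,-218,-24],"spin":45,"hand":80},{"travel":[-410,-243,-27],"spin":50,"hand":80},{"travel":[-451,-267,-30],"spin":56,"hand":80},{"travel":[-491,-291,-32],"spin":56,"hand":80}])

```text
time: 1.4
tcp_pos: [0.5356, 0.2334, 0.2481]
orientation: [0.609, 0.793, 0.0, 0.0]
ft_force: [0.2, 1.2, 0.3]
width: 0.848
gripper_force: 0.0
```

Request:
servo_tool(series=[{"travel":[0,0,0],"spin":0,"hand":80},{"travel":[0,0,0],"spin":0,"hand":80},{"travel":[0,0,0],"spin":0,"hand":80}])

```text
time: 1.65
tcp_pos: [0.5341, 0.2355, 0.2475]
orientation: [0.608, 0.794, -0.0, -0.0]
ft_force: [-0.3, -0.5, -0.1]
width: 0.85
gripper_force: 0.0
```

```bash
python3 - <<'E'
from h import *
import pickle
print(r.get_obs()['joints'].round(3))
w=grab('wrist');save(w,'w1');pickle.dump(w,open('w1.pkl','wb'))
for p in([.567,.2385,.09],[.53,.376,.09],[.567,.2385,.015]): print(proj(w,p).round(1))
E
```

```text
[ 0.221  0.069  1.704  0.     1.37  -0.043]
[353.2 239.6]
[357.2  80.2]
[347.3 224.9]
```

View pics/w1.png

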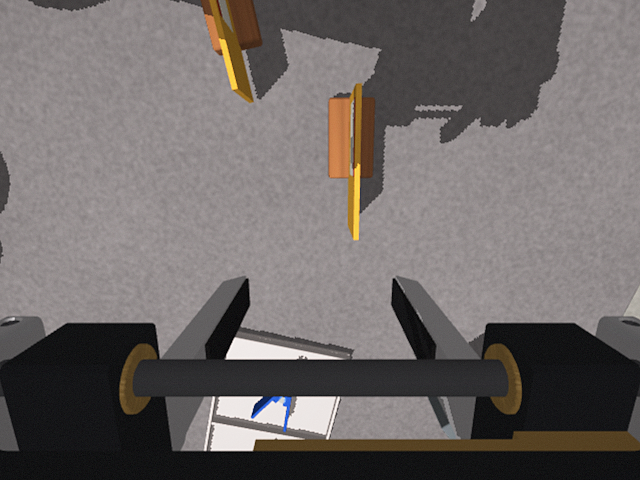

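The image shows the meant sign's top edge from (358,85) to its free end at (355,239), as predicted from the other cameras. Next a second view from a shifted place, for triangulation.

Request:
servo_tool(series=[{"travel":[-20,-35,0],"spin":0,"hand":80},{"travel":[-40,-70,0],"spin":0,"hand":80},{"travel":[-40,-70,0],"spin":0,"hand":80},{"travel":[-40,-70,0],"spin":0,"hand":80}])

```text
time: 2.03
tcp_pos: [0.4755, 0.179, 0.2473]
orientation: [0.608, 0.794, 0.0, -0.0]
ft_force: [0.5, -0.5, -0.9]
width: 0.853
gripper_force: 0.0
```

```bash
python3 - <<'E'
from h import *
import pickle
w1=pickle.load(open('w1.pkl','rb'));w2=grab('wrist');pickle.dump(w2,open('w2.pkl','wb'))
L=[]
for w in(w1,w2):
    x=w['im'].astype(int)
    m=mask(w,(18,120,200),(30,255,255))
    c=max([k for k in comps(m,30)],key=lambda k:k[1][1]+k[1][3] if k[1][0]>260 else 0)
    print(c[1],c[2].round(1))
    vs=sorted(set(np.argwhere(c[0])[:,0]))
    for v in vs[::12]+[vs[-1]]: 
        us=np.where(c[0][v])[0];print(v,us.min(),us.max(),end='; ')
    print()
im=np.hstack([w1['im'][60:270,300:420],w2['im'][60:290,250:470][:210]])
im=cv2.resize(im,None,fx=2.3,fy=2.3,interpolation=0);cv2.imwrite('pics/s.png',im[:,:,::-1])
E
```

```text
[353 163   7  77 427] [356.1 202.8]
163 358 358; 175 355 359; 187 354 359; 199 354 358; 211 353 358; 223 353 358; 235 353 358; 239 353 358; 
[430 181   7  19 108] [433.  190.2]
181 434 436; 193 430 435; 199 430 434;
```

View pics/s.png

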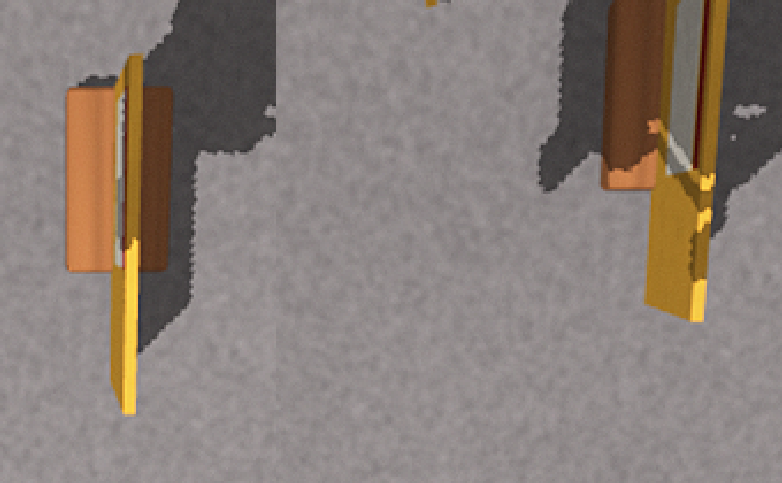

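Left crop (view 1) shows the free end of the top face at (356.3,239.6) and the far end at (359.6,84.8). Right crop (view 2) shows the free end at (433.1,199.6).

```bash
python3 - <<'E'
from h import *
import pickle
w1=pickle.load(open('w1.pkl','rb'));w2=pickle.load(open('w2.pkl','rb'));t=grab('top')
print(tri([(w1,356.3,239.6),(w2,433.1,199.6)]),tri([(w1,356.3,239.6),(w2,433.1,199.6),(t,198.9,222.8)]))
a=onz(w1,356.3,239.6,.09);b=onz(w1,359.6,84.8,.09);d=b-a
print(a,onz(w2,433.1,199.6,.09),b,np.linalg.norm(d),np.degrees(np.arctan2(d[1],d[0])))
E
```

```text
(array([0.57003006, 0.23922426, 0.09015171]), [array([0.1, 0.2]), array([-0.1, -0.2])]) (array([0.56987329, 0.2383008 , 0.08529714]), [array([-0.8, -0.1]), array([-2.2,  0.1]), array([-0.4, -1.5])])
[0.56992333 0.23933367 0.09      ] [0.57022409 0.23908787 0.09      ] [0.53306847 0.37298034 0.09      ] 0.1386351824923096 105.41690814945856
```

Request:
servo_tool(series=[{"travel":[-40,0,5],"spin":5,"hand":70},{"travel":[-80,-3,10],"spin":10,"hand":70},{"travel":[-120,-6,15],"spin":15,"hand":70},{"travel":[-160,-10,20],"spin":20,"hand":70},{"travel":[-200,-14,25],"spin":25,"hand":70},{"travel":[-240,-20,30],"spin":26,"hand":70},{"travel":[-280,-25,35],"spin":26,"hand":70},{"travel":[-320,-30,40],"spin":26,"hand":70},{"travel":[-352,-32,47],"spin":26,"hand":70},{"travel":[-352,-32,47],"spin":26,"hand":70},{"travel":[-352,-32,47],"spin":26,"hand":70}])

```text
time: 3.05
tcp_pos: [0.5391, -0.1705, 0.2003]
orientation: [0.771, 0.636, 0.0, -0.0]
ft_force: [-0.2, -0.3, 0.1]
width: 0.747
gripper_force: 0.0
```

```bash
python3 - <<'E'
from h import *
import pickle
w=grab('wrist');pickle.dump(w,open('w3.pkl','wb'));save(w,'w3')
for k,st,ce in comps(mask(w,*GREEN),40):
    p=np.argwhere(k)[:,::-1].astype(np.float32);print(st,ce.round(1),cv2.approxPolyDP(cv2.convexHull(p.astype(int)),2,True)[:,0].tolist())
for p in([.534,-.178,.028],[.549,-.098,.028]): print(proj(w,p).round(1))
E
```

```text
[292 175  50  79 761] [318.4 211.1] [[340, 253], [292, 250], [316, 175], [324, 175]]
[139 221  60  37 708] [168.4 238.7] [[198, 238], [194, 247], [141, 257], [139, 224], [149, 221]]
[315.7 239.2]
[314.9 156.5]
```

View pics/w3.png

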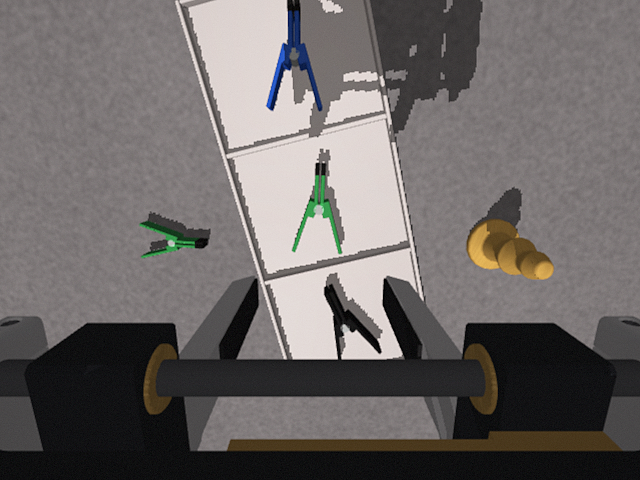

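The green clip's handle ends are at (340,253) and (292,250), its pin at (319,210) and its tip at (320.5,163). The divider runs just behind the handles, from (267,277) to (410,244).

```bash
python3 - <<'E'
from h import *
import pickle
w=pickle.load(open('w3.pkl','rb'));t=grab('top')
print('tri handles',tri([(w,339,252),(t,426,237.5)]),tri([(w,293,250),(t,421.5,260)]))
h1=onz(w,339.5,253,.028);h2=onz(w,292.5,251,.028);tip=onz(w,320.5,163.5,.028);pin=onz(w,319,210,.028)
m=(h1+h2)/2;d=tip-m;L=np.linalg.norm(d);d/=L
print(h1,h2,np.linalg.norm(h1-h2),tip,pin,'L',L,'pin-m',(pin-m)@d,'head',np.degrees(np.arctan2(d[1],d[0])))
n=np.array([-d[1],d[0],0]);P=tip-d*.045;print('lat pin',(pin-m)@n)
P=(P+m+d*.05)/2
for k in(.036,.032,.030):
    g=P-k*d;print('grip',k,g)
g=P-.034*d
a=onz(w,267,275,.016);b=onz(w,410,242,.016);e=(b-a)/np.linalg.norm(b-a)
for x in(a,b):print('divider rel', (x-g)@d,(x-g)@n)
o=r.get_obs();Rt=R.from_quat(o['orientation']).as_matrix()
tx=Rt[:,0];print('toolhead',np.degrees(np.arctan2(tx[1],tx[0])),'delta tool mm',1e3*Rt.T@(np.array([g[0],g[1],.0205])-o['tcp_pos']))
E
```

```text
tri handles (array([ 0.55484996, -0.19918355,  0.01575068]), [array([-0. , -0.1]), array([ 0.1, -0. ])]) (array([ 0.50847057, -0.18601482,  0.02472318]), [array([0.1, 0.4]), array([-0.2,  0. ])])
[ 0.55515083 -0.19696565  0.028     ] [ 0.50816177 -0.18567097  0.028     ] 0.04832744092148885 [ 0.55300251 -0.1054242   0.028     ] [ 0.54297097 -0.14931461  0.028     ] L 0.08850683395748239 pin-m 0.04349264105656657 head 76.0437147910729
lat pin -0.0008501473716674129
grip 0.036 [ 0.53424982 -0.18088233  0.028     ]
grip 0.032 [ 0.53521455 -0.17700041  0.028     ]
grip 0.03 [ 0.53569691 -0.17505945  0.028     ]
divider rel -0.0446620251449887 0.05173115867106537
divider rel -9.746897316476044e-06 -0.0985760084878207
toolhead 79.19548822547983 delta tool mm [-10.94305432  -2.26757686 180.36003238]
```

Request:
servo_tool(series=[{"travel":[-9,-2,40],"spin":3.2,"hand":68},{"travel":[-9,-2,80],"spin":3.2,"hand":68},{"travel":[-9,-2,115],"spin":3.2,"hand":68},{"travel":[-9,-2,140],"spin":3.2,"hand":68},{"travel":[-9,-2,160],"spin":3.2,"hand":68},{"travel":[-9,-2,172],"spin":3.2,"hand":68},{"travel":[-9,-2,179],"spin":3.2,"hand":68},{"travel":[-9,-2,179],"spin":3.2,"hand":68},{"travel":[-9,-2,179],"spin":3.2,"hand":68}])

```text
time: 3.9
tcp_pos: [0.5354, -0.1781, 0.0228]
orientation: [0.788, 0.615, 0.0, 0.001]
ft_force: [-0.3, -0.6, 0.4]
width: 0.723
gripper_force: 0.0
```

```bash
python3 - <<'E'
from h import *
import pickle
w=grab('wrist');pickle.dump(w,open('w4.pkl','wb'));save(w,'w4')
E
```

```text
(no output)
```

View pics/w4.png

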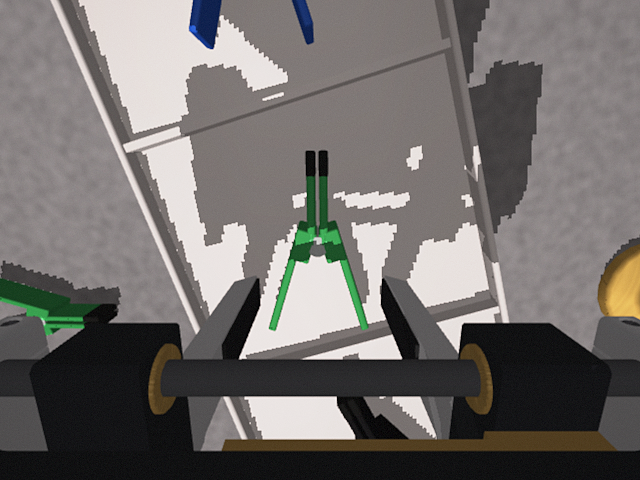

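The clip sits centred between the open fingers: tips at (317,151), handle ends at (272,328) and (366,327).

```bash
python3 - <<'E'
from h import *
import pickle
w=pickle.load(open('w4.pkl','rb'));o=r.get_obs();Rt=R.from_quat(o['orientation']).as_matrix()
for n,u,v in(('tip',317,151),('hl',272,329),('hr',366,328),('pin',318,240)): print(n,(1e3*Rt.T@(onz(w,u,v,.028)-o['tcp_pos'])).round(1))
E
```

```text
tip [75.3 -0.9 -4.8]
hl [-13.5 -24.4  -4.8]
hr [-13.   24.3  -4.7]
pin [33.9 -0.5 -4.8]
```

Request:
servo_tool(series=[{"travel":[0,0,2],"spin":0,"hand":68},{"travel":[0,0,2],"spin":0,"hand":30},{"travel":[0,0,2],"spin":0,"hand":10},{"travel":[0,0,2],"spin":0,"hand":10},{"travel":[0,0,2],"spin":0,"hand":10},{"travel":[0,0,2],"spin":0,"hand":10},{"travel":[0,0,2],"spin":0,"hand":10},{"travel":[0,0,2],"spin":0,"hand":10},{"travel":[0,0,2],"spin":0,"hand":10},{"travel":[0,0,2],"spin":0,"hand":10}])

```text
time: 4.78
tcp_pos: [0.5347, -0.1786, 0.0201]
orientation: [0.788, 0.615, -0.0, 0.0]
ft_force: [-0.2, -1.3, 3.6]
width: 0.246
gripper_force: 29.9
```

```bash
python3 - <<'E'
from h import *
import pickle
w=grab('wrist');pickle.dump(w,open('w5.pkl','wb'));save(w,'w5')
print(r.get_obs()['width']*94)
E
```

```text
22.93043094717861
```

View pics/w5.png

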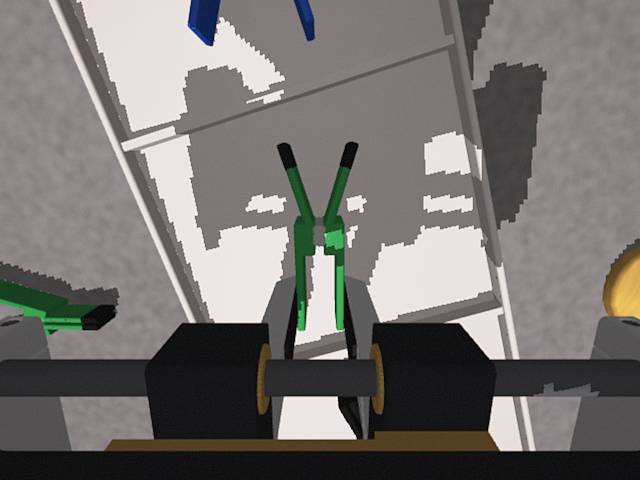

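The clip is squeezed fully open (23 mm) and its jaws are spread, with tips at (284,147) and (350,144). I'll lift it straight up.

Request:
servo_tool(series=[{"travel":[0,0,-8],"spin":0,"hand":10},{"travel":[0,0,-25],"spin":0,"hand":10},{"travel":[0,0,-50],"spin":0,"hand":10},{"travel":[0,0,-80],"spin":0,"hand":10},{"travel":[0,0,-110],"spin":0,"hand":10},{"travel":[0,0,-120],"spin":0,"hand":10},{"travel":[0,0,-120],"spin":0,"hand":10},{"travel":[0,0,-120],"spin":0,"hand":10}])

```text
time: 5.5
tcp_pos: [0.5341, -0.1779, 0.1389]
orientation: [0.789, 0.615, -0.0, -0.0]
ft_force: [0.4, -1.5, -1.6]
width: 0.246
gripper_force: 29.8
```

```bash
python3 - <<'E'
from h import *
w=grab('wrist');save(w,'w6');s=grab('scene');o=r.get_obs();print(o['tcp_pos'].round(4),o['width']*94,o['joints'].round(2))
sc=mask(s,*GREEN);print([(st.tolist(),ce.round(1)) for k,st,ce in comps(sc,40)])
im=np.hstack([w['im'][110:350,220:420],cv2.resize(s['im'][200:320,180:300],(240,240),interpolation=0)])
cv2.imwrite('pics/c6.png',cv2.resize(im,None,fx=1.8,fy=1.8)[:,:,::-1])
E
```

```text
[ 0.5331 -0.1774  0.1372] 22.686457976255152 [-0.52  0.13  1.85  0.    1.17 -0.28]
[([243, 243, 26, 21, 209], array([256.1, 254.6])), ([206, 250, 14, 13, 78], array([214.3, 256.1]))]
```

View pics/c6.png

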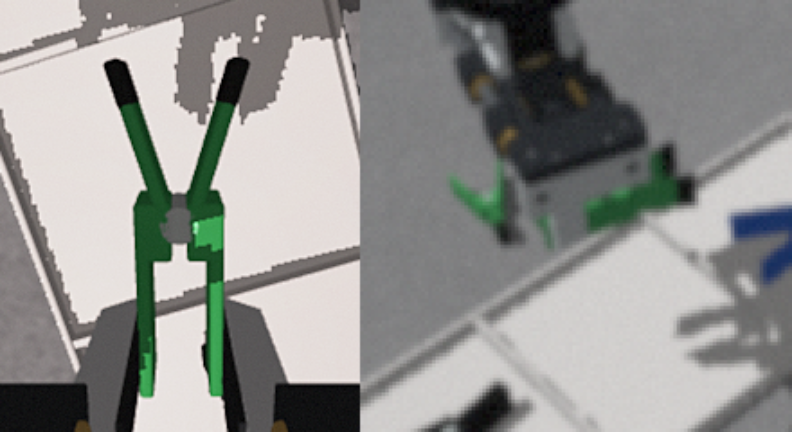

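```bash
cat > tgt.py <<'E'
from h import *
def run(tl=(283.9,144.4),tr=(351.7,143.3),hm=(320.8,328.9)):
    f=r.grab_frame('wrist');M=np.array(f['tool_from_camera']);c=dict(K=(f['fx'],f['fy'],f['cx'],f['cy']),R=M[:3,:3],eye=M[:3,3])
    q=[onz(c,*p,-.008) for p in(tl,tr,hm)];tm=(q[0]+q[1])/2
    print('tool frame mm',[(1e3*x).round(1) for x in q],'gap',np.linalg.norm(q[0]-q[1]))
    al=np.arctan2(*(tm-q[2])[[1,0]]);print('clip angle in tool deg',np.degrees(al))
    o=r.get_obs();Rt=R.from_quat(o['orientation']).as_matrix();head=np.arctan2(Rt[1,0],Rt[0,0])
    th=np.radians(105.4);E=np.array([.570,.2392]);u=np.array([np.cos(th),np.sin(th)])
    # tool y is -90deg of tool x in world => clip heading = head - al
    H=th+al;tx=np.array([np.cos(H),np.sin(H)]);ty=np.array([np.sin(H),-np.cos(H)])
    T=E+.022*u-tx*tm[0]-ty*tm[1]
    print('spin',np.degrees(head-H),'final TCP',T,'pre',T-.06*u)
    for nm,p in(('pre',[*(T-.06*u),.064]),('fin',[*T,.064])): print(nm,'travel mm',(1e3*Rt.T@(np.array(p)-o['tcp_pos'])).round(1))
if __name__=='__main__': run()
E
python3 tgt.py
```

```text
tool frame mm [array([ 77.7, -15.1,  -8. ]), array([78.2, 14.9, -8. ]), array([-12.3,   1.2,  -8. ])] gap 0.02999069479601699
clip angle in tool deg -0.8521818424749642
spin -28.64808891759071 final TCP [0.58383673 0.18496276] pre [0.59977009 0.12711703]
pre travel mm [311.6  -9.2  73.5]
fin travel mm [363.8 -38.7  73.7]
```

Request:
servo_tool(series=[{"travel":[20,0,0],"spin":-3,"hand":10},{"travel":[50,0,0],"spin":-7,"hand":10},{"travel":[85,0,0],"spin":-11,"hand":10},{"travel":[120,0,0],"spin":-15,"hand":10},{"travel":[155,-1,0],"spin":-19,"hand":10},{"travel":[190,-2,0],"spin":-23,"hand":10},{"travel":[225,-4,5],"spin":-27,"hand":10},{"travel":[255,-5,20],"spin":-28.6,"hand":10},{"travel":[280,-7,40],"spin":-28.6,"hand":10},{"travel":[300,-9,60],"spin":-28.6,"hand":10},{"travel":[311,-9,73],"spin":-28.6,"hand":10},{"travel":[311,-9,73],"spin":-28.6,"hand":10}])

```text
time: 6.65
tcp_pos: [0.5978, 0.1275, 0.0612]
orientation: [0.611, 0.792, -0.003, -0.004]
ft_force: [0.3, -0.0, -1.1]
width: 0.246
gripper_force: 29.8
```

Request:
servo_tool(series=[{"travel":[0,0,0],"spin":0,"hand":10},{"travel":[0,0,0],"spin":0,"hand":10},{"travel":[0,0,0],"spin":0,"hand":10},{"travel":[0,0,0],"spin":0,"hand":10}])

```text
time: 6.98
tcp_pos: [0.6022, 0.1246, 0.0678]
orientation: [0.613, 0.79, 0.001, 0.001]
ft_force: [0.5, -0.6, -0.9]
width: 0.249
gripper_force: 29.8
```

```bash
python3 tgt.py; python3 - <<'E'
from h import *
import pickle
w=grab('wrist');save(w,'w7');pickle.dump(w,open('w7.pkl','wb'))
print(r.get_obs()['tcp_pos'],proj(w,[.57,.2392,.09]),proj(w,[.533,.373,.09]))
E
```

```text
tool frame mm [array([ 77.4, -15.6,  -8. ]), array([77.8, 14.4, -8. ]), array([-12.7,   0.8,  -8. ])] gap 0.029989347911607827
clip angle in tool deg -0.8519264512690966
spin -0.10967291493793307 final TCP [0.58419438 0.1854207 ] pre [0.60012774 0.12757498]
pre travel mm [ 3.3 -1.3  3.8]
fin travel mm [63.3 -2.3  3.7]
[0.60204222 0.12482534 0.06761078] [311.85747029  26.5032002 ] [ 299.30765314 -557.31103952]
```

View pics/w7.png

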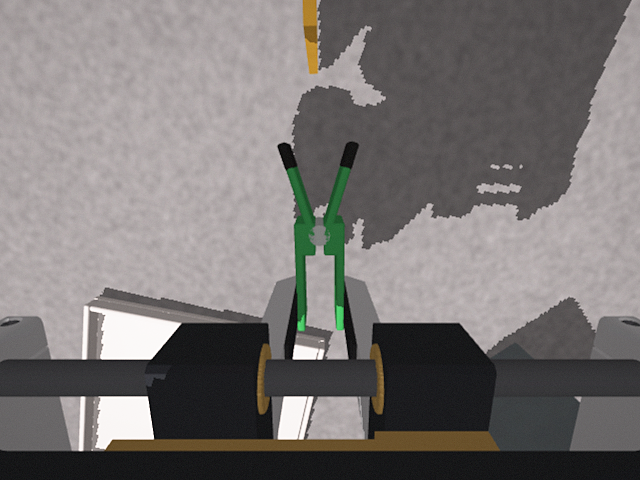

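The clip's jaws (tips at (284,147) and (351,145)) now point at the board. The board's free edge shows at u 303–318, ending at v 73.

```bash
python3 - <<'E'
from h import *
import pickle
w=pickle.load(open('w7.pkl','rb'))
th=np.radians(105.4);n=np.array([-np.sin(th),np.cos(th)])
for z in(.015,.09):
  print(z,[proj(w,[*(np.array([.57,.2392])+k*n),z]).round(1) for k in(.0025,-.0025)])
m=mask(w,(15,120,90),(30,255,255))
for v in(5,15,22,26,30,40,55,65,70,72,74):
    us=np.where(m[v])[0];us=us[(us>280)&(us<340)];print(v,us.min() if len(us) else 0,us.max() if len(us) else 0, w['im'][v,300:322:2,0].tolist())
E
```

```text
0.015 [array([310.3,  74.1]), array([318.9,  74. ])]
0.09 [array([305.1,  26.6]), array([318.6,  26.4])]
5 303 315 [170, 169, 175, 176, 177, 172, 175, 176, 167, 152, 83]
15 303 316 [166, 169, 176, 179, 172, 177, 178, 178, 171, 153, 82]
22 303 316 [168, 168, 181, 175, 177, 176, 177, 178, 169, 180, 118]
26 304 316 [170, 166, 137, 138, 140, 133, 131, 132, 139, 155, 82]
30 304 316 [168, 171, 135, 129, 127, 128, 128, 127, 135, 186, 161]
40 305 316 [173, 176, 177, 201, 149, 122, 130, 127, 133, 75, 84]
55 307 316 [176, 177, 175, 180, 192, 190, 191, 188, 190, 170, 84]
65 308 317 [171, 168, 168, 168, 187, 196, 196, 195, 195, 172, 83]
70 309 317 [170, 172, 168, 174, 184, 191, 192, 194, 195, 175, 163]
72 309 317 [172, 177, 174, 175, 177, 195, 193, 192, 192, 187, 185]
74 0 0 [177, 176, 174, 176, 180, 187, 184, 180, 181, 181, 186]
```

Request:
servo_tool(series=[{"travel":[2,-2.5,3],"spin":0,"hand":10},{"travel":[8,-2.5,3],"spin":0,"hand":10},{"travel":[15,-2.5,3],"spin":0,"hand":10},{"travel":[22,-2.5,3],"spin":0,"hand":10},{"travel":[29,-2.5,3],"spin":0,"hand":10},{"travel":[36,-2.5,3],"spin":0,"hand":10},{"travel":[43,-2.5,3],"spin":0,"hand":10},{"travel":[50,-2.5,3],"spin":0,"hand":10},{"travel":[56,-2.5,3],"spin":0,"hand":10},{"travel":[61,-2.5,3],"spin":0,"hand":10},{"travel":[61,-2.5,3],"spin":0,"hand":10},{"travel":[61,-2.5,3],"spin":0,"hand":10}])

```text
time: 8.08
tcp_pos: [0.5837, 0.1842, 0.0637]
orientation: [0.612, 0.791, -0.0, 0.0]
ft_force: [-0.7, -0.2, -1.6]
width: 0.249
gripper_force: 29.8
```

```bash
python3 tgt.py; python3 - <<'E'
from h import *
w=grab('wrist');s=grab('top');print(r.get_obs()['ft_force'],r.get_obs()['width'])
im=np.hstack([w['im'][80:340,220:420],cv2.resize(s['im'][190:270,150:250],(325,260),interpolation=0)])
cv2.imwrite('pics/c8.png',cv2.resize(im,None,fx=1.5,fy=1.5)[:,:,::-1])
E
```

```text
tool frame mm [array([ 77.4, -15.6,  -8. ]), array([77.8, 14.4, -8. ]), array([-12.7,   0.8,  -8. ])] gap 0.029989557927977854
clip angle in tool deg -0.8519431254177088
spin -0.03472870906290291 final TCP [0.5841963  0.18542183] pre [0.60012967 0.1275761 ]
pre travel mm [-58.7   1.6  -0.3]
fin travel mm [ 1.3  0.7 -0.3]
[-0.04207226 -0.38666686  0.31783058] 0.24565321485759503
```

View pics/c8.png

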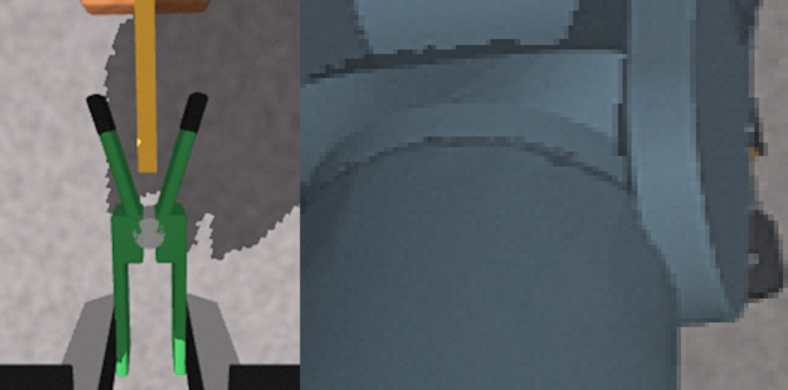

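The wrist crop shows the board's edge centred between the open jaws with clear space on both sides. The computed depth past the edge is about 21 mm and the contact force is near zero, so I'm handing in.

```bash
python3 -c "
from station import r
print(r.hand_in())"
```

```text
the job is handed in; nothing more can be done
None
```

The green clip is handed in, held squeezed open in the air with its jaws astride the sign's free edge, about 21 mm past it by my measurement and with no sign of contact; the hand-in gave no verdict.

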